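# Torque-check the magnifier clamp on the colony counter

## Robot

A 6-joint arm with a two-finger parallel gripper is mounted at the origin on the work surface. World frame = base frame: x ahead of the robot, y to its left, z up, the work surface at z = 0. Lengths are in m, angles in rad, forces in N, time in s.
With the tool pointing down it reaches from about 0.3 to 0.825 m from the base axis. Payload 5.4 kg.
Tool frame: the origin (TCP) lies where the fingers leave the gripper's body, on its centre line; the fingertips stand r.tip_reach ahead of it and the grasp point (between the pads) lies 69 mm ahead of it (r.tip_reach is the distance from the TCP to the fingertips, in m); x points along the fingers, z is the direction in which the jaws open and shut, and the axes are right-handed (so a half turn about x gives the same grasp; the last joint's range is limited). The gripper opens to 92 mm and grips with 3 to 60 N. Pads are 20 mm wide; open, the fingers measure 128 mm over their backs; the gripper's body (75 mm by 189 mm) begins 69 mm behind the grasp point.
Start: joints at [-0.21, 0.158, 1.597, -0, 1.386, -0.21], TCP at [0.575, -0, 0.303] pointing down, gripper open.
Joint ranges: [-2.91, 2.91], [-0.94, 2.29], [0.18, 2.7], [-1.29, 4.43], [0.17, 2.64], [-3, 3]. Speed limits (rad/s): [2.57, 2.57, 3.14, 3.14, 3.14, 3.14].

## Interface

Orientations are given as a 3x3 rotation matrix whose columns are the frame's x, y, z axes.
In Python, from cell import r, viewer gives the robot as it stands.
- The arm moves only by the shell command python3 -m inch 'ROWS' [OPENING] [FORCE]. ROWS is JSON, a list of rows, each an object of numbers: "tx", "ty", "tz": the shift along the tool's x, y, z in mm; "wx", "wy", "wz": the turn, a rotation vector about the tool's x, y, z in rad. A call has 1 to 20 rows; each row shifts and turns the pose as measured when the row begins, along the tool's axes as they then stand; what a row does not reach is not made up. A row lasts 1/10 s, in which the tool goes at most 50 mm and 8.59 degrees, less where a joint would pass 70% of its speed; a pose out of reach is approached as far as the arm can. A call is refused whole if a number of a shift passes 50 or a number of a turn 0.15, either way. A call with a gripper value outside its range is refused whole. OPENING is the closure, from 0 (fully open) to 1 (shut), set as the call begins (- or left out, the last holds). The fingers move at their own pace and stop on an object; FORCE is the grip in N (left out, the last holds). Time passes only in rows, so rows that do not move let the fingers close. It gives the time, the measured TCP pose, the force and the opening at its end, in the units of the state.
- r.get_obs(): the state, without advancing time (a new reading comes with each control period).
- viewer.camera(name): name is "scene" or "side" or "wrist"; returns the picture (480x640x3 uint8, blue, green, red); there is no depth.
- viewer.get_calibration(name): a dict with "fx", "fy", "cx", "cy" (pixels), "T" (4x4, takes a point from camera to world coordinates); the wrist camera has in their place "mount" (4x4, takes a point from camera to tool coordinates, whose origin is the TCP and whose axes are the tool frame's). Camera axes: x right, y down, z forward; pixel columns grow to the right and rows downward; lengths in m; the calibration is good to about 2 mm. The wrist camera is an equidistant fisheye: a pixel r from the principal point sees the ray r / f radians off the axis. A picture is of the moment at which its call begins: read the wrist's pose just before it. get_calibration takes no time and is no camera call.
- r.close_job(): hands the job in, once; it reports no verdict.
The state is a dict: "time_s": time; "joints": joint angles; "dq": joint speeds; "tau": joint torques, N m; "tcp_pos": TCP position; "tcp_rot": TCP orientation; "wrist_force": force on the tool from outside, world axes, zero at the start; "wrist_torque": the same for the moment, N m; "width": finger opening in m.
Only numpy, scipy, OpenCV 4.12 (cv2) and the standard library are available. Lean on these libraries where they do the work, as an engineer would, in place of code of your own. Each camera call takes 0.05 s, during which the arm holds its last target.

## Task

The clamp screw that holds the magnifier on the colony counter is slack: swing its lever clockwise (seen from above) until the screw bites, then load it to about 0.8 N m (12 N square on the upright pin, never as much as 18 N) and hold that steadily for a good second. Let the lever go where it is, then check that the magnifier holds: press level on the lens rim, across its arm, with about 6 N (never as much as 11 N) for a second, and let go. Leave the dishes, the pen, the bottle and the jar where they are.

Things in the scene. Friction and masses are not known exactly. Their poses are not given: they have to be found in the camera images.
- counter: The colony counter, fixed to the bench: white case 240 mm (its x) by 300 mm (its y), 75 mm high, with a lit round window. Origin: centre of its underside; z up. At its -y side a steel post (22 mm thick) stands at x 20, y -105 mm and carries the magnifier and, on top, the clamp screw; all above the case stands at fixed heights: lens 158 to 172 mm over the bench, lever bar 207 to 217 mm, the lever's round hub 225 mm, pin top 261 mm.
- screw_axis (a point): On the upright axis of clamp screw and post, 241 mm over the bench; fixed to the counter, same axes. Clockwise from above tightens; slack, it turns easily (under 2 N at the pin) and stays where left. It bites hard and turns no further where the lever points along the counter's -x, give or take 0.2 rad: just where is not known and must be felt.
- lever_pin (a point): Upright steel pin at the lever's end, 12 mm thick, 65 mm from the screw axis, from the bar's top (217 mm) to 261 mm over the bench; this point is in its middle at 241 mm. The lever, a flat bar 14 mm wide ending 5 mm past the pin, turns the screw with it. It starts 0.55 to 1.0 rad short of the bite, pointing to the counter's -x and -y.
- lever (a joint): Elastic wind-up of the lever against the screw, rad, positive clockwise: 40 N m per rad, so 12 N square on the pin winds it 0.0195 rad (the pin gives 0.1 mm per N once the screw has bitten). Springs back when let go. More than 1.2 N m (0.030 rad) spoils the thread.
- lens_arm (a joint): Swing of the magnifier's arm about the post, rad, positive clockwise; clamped, it gives elastically with 120 N m per rad (6 N across the lens: 0.0078 rad, 1.2 mm; 0.2 mm per N) and springs back. More than 1.85 N m (0.0154 rad, 12 N) would shift it.
- lens_center (a point): Centre of the magnifier lens, a level steel ring 90 mm across and 14 mm high with glass in it; the centre is 165 mm over the bench and 155 mm from the screw axis along the counter's +y, over the window. Axes as the counter's: pressing level on the rim along +x or -x, in line with this point, turns the arm. The arm is a bar 14 mm wide and 8 mm high.
- dish_window: Clear covered culture dish, 94 mm across, 15 mm high, lying on the window under the lens. Origin: centre of its underside.
- pen: Marker pen 122 mm long, 14 mm thick, lying on the case near its robot-side edge, along its own x. Origin: middle of its underside.
- dish_a: Clear covered culture dish, 94 mm across, 15 mm high, on the bench. Origin: centre of its underside.
- dish_b: Clear covered culture dish, 94 mm across, 15 mm high, on the bench. Origin: centre of its underside.
- bottle: Amber bottle 60 mm across, 130 mm high, on the bench. Origin: centre of its underside.
- jar: Clear jar 68 mm across, 75 mm high, on the bench. Origin: centre of its underside.

How it is judged:
By the outcome, as a careful person would: the job done as asked, in the order asked, and still so for the second after the job is handed in, with the robot touching nothing.
It also fails if it takes over 72 s, if anything falls off the work surface, if the arm or the gripper's body presses on something with over 40 N, if the wrist force passes 120 N, or if a joint passes its speed limit or range.

## Working session

There is one attempt and no reset: what is moved stays moved. The work goes in short steps, Python scripts to look and compute and a shell command to move; the robot and the scene stay as the last step left them, time stands still between calls to the robot, and variables do not carry over. Pictures are saved under pics/ and viewed, and the job is handed in when it is done.

```bash
ls; mkdir -p pics; python3 - <<'E'
from cell import r, viewer
import cv2, numpy as np
np.set_printoptions(precision=4,suppress=True)
o=r.get_obs()
for k,v in o.items(): print(k,np.array(v))
print(r.tip_reach)
for n in("scene","side","wrist"):
    cv2.imwrite(f"pics/{n}0.png",viewer.camera(n)); c=viewer.get_calibration(n); print(n,c)
E
```

```text
pics
time_s 0.0
joints [-0.2101  0.1591  1.5983  0.      1.3862 -0.2101]
dq [-0.0012 -0.0012  0.0012 -0.0004 -0.     -0.0004]
tau [  0.0005 -38.5571 -32.2104   0.0701   0.0378  -0.0002]
tcp_pos [0.5745 0.0001 0.3017]
tcp_rot [[-0.0019  0.      1.    ]
 [ 0.0004  1.     -0.    ]
 [-1.      0.0004 -0.0019]]
wrist_force [-0.2094 -0.1371  0.6433]
wrist_torque [0.007  0.0421 0.0042]
width 0.09153260412518494
0.0881
scene {'fx': 521.3487042831882, 'fy': 521.3487042831882, 'cx': 316.09074822345275, 'cy': 240.16187189937588, 'T': array([[-0.8546,  0.3828, -0.3509,  0.917 ],
       [ 0.5193,  0.6338, -0.5733,  0.7405],
       [ 0.003 , -0.6722, -0.7404,  1.0828],
       [ 0.    ,  0.    ,  0.    ,  1.    ]])}
side {'fx': 624.3187284165137, 'fy': 624.3187284165137, 'cx': 323.4691355931815, 'cy': 240.80377344039513, 'T': array([[ 0.9005, -0.2902,  0.3239,  0.0187],
       [-0.4348, -0.6187,  0.6544, -0.9325],
       [ 0.0105, -0.7301, -0.6833,  1.1365],
       [ 0.    ,  0.    ,  0.    ,  1.    ]])}
wrist {'fx': 371.64829954431775, 'fy': 371.64829954431775, 'cx': 314.2391829296088, 'cy': 239.9442861118894, 'mount': array([[-0.0004, -0.2845,  0.9587, -0.0827],
       [-0.0001, -0.9587, -0.2845,  0.0811],
       [ 1.    , -0.0002,  0.0003, -0.0003],
       [ 0.    ,  0.    ,  0.    ,  1.    ]])}
```

View pics/scene0.png

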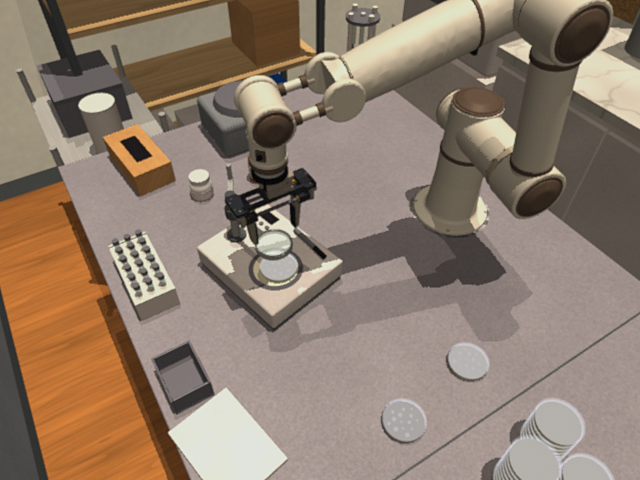

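View pics/side0.png

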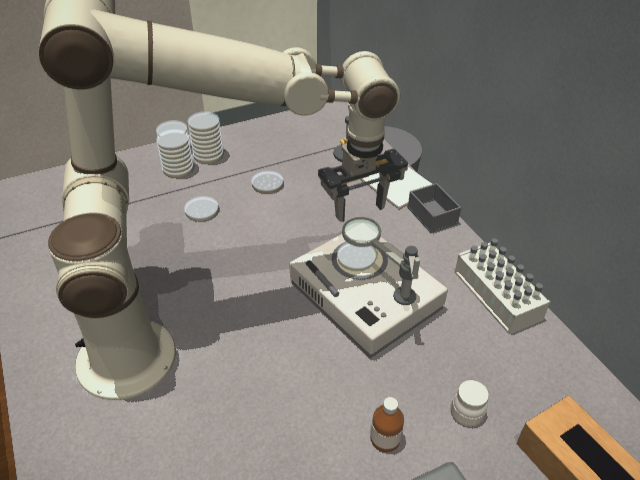

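View pics/wrist0.png

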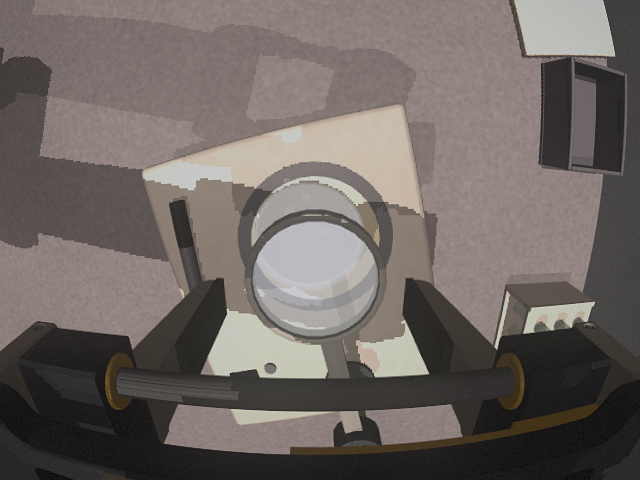

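```bash
python3 - <<'E'
import cv2
a=cv2.imread("pics/side0.png")[200:360,270:460]; cv2.imwrite("pics/sidec.png",cv2.resize(a,None,fx=3.7,fy=3.7,interpolation=cv2.INTER_CUBIC))
a=cv2.imread("pics/scene0.png")[160:330,190:350]; cv2.imwrite("pics/scenec.png",cv2.resize(a,None,fx=3.5,fy=3.5,interpolation=cv2.INTER_CUBIC))
E
```

```text
(no output)
```

View pics/sidec.png

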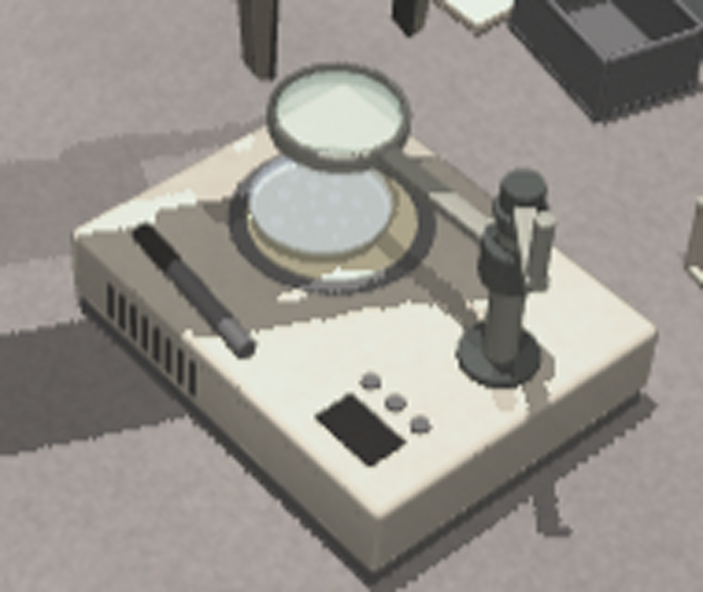

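View pics/scenec.png

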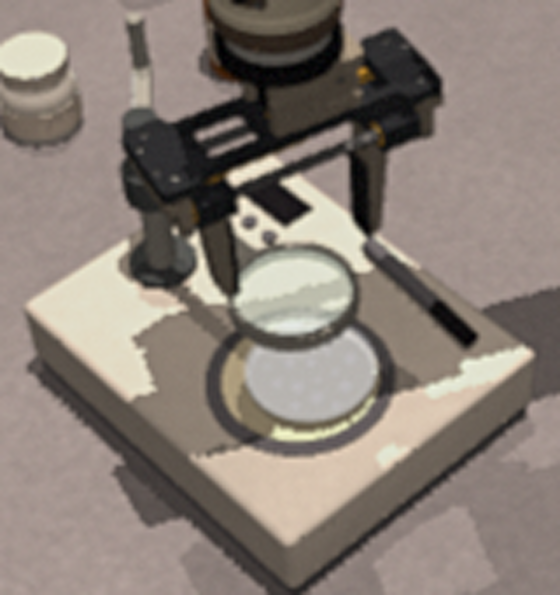

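```bash
cat > h.py <<'E'
import numpy as np
from cell import r, viewer
np.set_printoptions(precision=4,suppress=True)
def ray(n,u,v,o=None):
    c=viewer.get_calibration(n)
    if n=="wrist":
        o=o or r.get_obs(); x=(u-c["cx"])/c["fx"]; y=(v-c["cy"])/c["fy"]; t=np.hypot(x,y)
        d=np.array([x/t*np.sin(t),y/t*np.sin(t),np.cos(t)])
        T=np.eye(4); T[:3,:3]=o["tcp_rot"]; T[:3,3]=o["tcp_pos"]; T=T@c["mount"]
    else:
        d=np.array([(u-c["cx"])/c["fx"],(v-c["cy"])/c["fy"],1]); T=c["T"]
    return T[:3,3],T[:3,:3]@d
def onz(n,u,v,z,o=None):
    p,d=ray(n,u,v,o); return p+d*(z-p[2])/d[2]
def proj(n,P):
    c=viewer.get_calibration(n); T=np.linalg.inv(c["T"]); q=T[:3,:3]@P+T[:3,3]
    return np.array([c["fx"]*q[0]/q[2]+c["cx"],c["fy"]*q[1]/q[2]+c["cy"]])
E
python3 - <<'E'
from h import *
S=lambda x,y:(x/3.7+270,y/3.7+200)
C=lambda x,y:(x/3.5+190,y/3.5+160)
for nm,p,z in [("R",(655,335),.075),("B",(377,518),.075),("L",(75,235),.075),("hubtop",(523,183),.225),("pintop",(545,218),.261),("pinbot",(538,285),.217),("lens",(339,114),.172),("postbase",(499,358),.075)]:
    print(nm,onz("side",*S(*p),z))
for nm,p,z in [("far-left",(28,308),.075),("front",(290,543),.075),("right",(532,352),.075),("lens",(296,293),.172),("pintop",(136,18),.261),("postbase",(163,262),.075)]:
    print(nm,onz("scene",*C(*p),z))
print("w lens",onz("wrist",315,274,.172),[onz("wrist",*p,.075) for p in [(143,171),(402,104),(433,292)]])
E
```

```text
R [ 0.7064 -0.1873  0.075 ]
B [ 0.4809 -0.2381  0.075 ]
L [0.4154 0.0462 0.075 ]
hubtop [ 0.6071 -0.1624  0.225 ]
pintop [ 0.5802 -0.2212  0.261 ]
pinbot [ 0.577  -0.2284  0.217 ]
lens [ 0.5701 -0.0158  0.172 ]
postbase [ 0.6086 -0.1623  0.075 ]
far-left [ 0.7136 -0.1737  0.075 ]
front [0.6461 0.1084 0.075 ]
right [0.4195 0.0534 0.075 ]
lens [ 0.5744 -0.0054  0.172 ]
pintop [ 0.5814 -0.2181  0.261 ]
postbase [ 0.6087 -0.1642  0.075 ]
w lens [ 0.5747 -0.0038  0.172 ] [array([0.4208, 0.0537, 0.075 ]), array([0.6471, 0.1073, 0.075 ]), array([ 0.6865, -0.062 ,  0.075 ])]
```

```bash
python3 -m inch '[{"tx":-40},{"tx":-40,"wx":-0.117},{"wx":-0.117},{"wx":0},{"wx":0}]' 1 20; cat > st.py <<'E'
from h import *
import sys
A=np.array([.6085,-.1615]); yaw=.234
R=np.array([[np.cos(yaw),-np.sin(yaw)],[np.sin(yaw),np.cos(yaw)]])
o=r.get_obs(); p=np.array(o["tcp_pos"]); M=np.array(o["tcp_rot"])
print("t",round(o["time_s"],2),"tip z",round(p[2]-.0881,4),"rel post (counter) mm",(R.T@(p[:2]-A))*1e3,"yaw of tool y",np.arctan2(-M[0,1],M[1,1]).round(4),"tilt",M[:,0],"w",round(o["width"],4))
f=np.array(o["wrist_force"]); print("F counter",R.T@f[:2],f[2])
E
python3 st.py
```

```text
t 0.15 tip z 0.2139 rel post (counter) mm [  4.5313 165.0127] yaw of tool y 0.0 tilt [-0.0014  0.0003 -1.    ] w 0.0919
F counter [-0.5294 -0.4329] 0.2560488928658537schema error: expected keys tx, ty, tz, wx, wy, wz
```

```bash
python3 -m inch '[{"tx":-40,"ty":0,"tz":0,"wx":0,"wy":0,"wz":0},{"tx":-40,"ty":0,"tz":0,"wx":-0.117,"wy":0,"wz":0},{"tx":0,"ty":0,"tz":0,"wx":-0.117,"wy":0,"wz":0},{"tx":0,"ty":0,"tz":0,"wx":0,"wy":0,"wz":0},{"tx":0,"ty":0,"tz":0,"wx":0,"wy":0,"wz":0}]' 1 20; python3 st.py
```

```text
time_s: 0.65
tcp_pos: [0.5736, 0.0003, 0.3816]
tcp_rot: [[-0.008, -0.237, 0.972], [0.002, 0.972, 0.237], [-1.0, 0.004, -0.007]]
wrist_force: [0.6, -0.4, -1.1]
width: 0.0537
t 0.65 tip z 0.2935 rel post (counter) mm [  3.5326 165.4675] yaw of tool y 0.239 tilt [-0.0079  0.0017 -1.    ] w 0.0537
F counter [ 0.5119 -0.5008] -1.0908142618690355
```

```bash
python3 -m inch '[{"tx":0,"ty":-42,"tz":-10,"wx":0,"wy":0,"wz":0},{"tx":0,"ty":-42,"tz":-10,"wx":0,"wy":0,"wz":0},{"tx":0,"ty":-42,"tz":-10,"wx":0,"wy":0,"wz":0},{"tx":0,"ty":-42,"tz":-10,"wx":0,"wy":0,"wz":0},{"tx":0,"ty":-42,"tz":-10,"wx":0,"wy":0,"wz":0},{"tx":0,"ty":-42,"tz":-10,"wx":0,"wy":0,"wz":0},{"tx":0,"ty":0,"tz":0,"wx":0,"wy":0,"wz":0},{"tx":0,"ty":0,"tz":0,"wx":0,"wy":0,"wz":0}]'; python3 st.py; python3 - <<'E'
from h import *
import cv2
for n in("side","wrist"):
    cv2.imwrite(f"pics/{n}1.png",viewer.camera(n))
E
```

```text
time_s: 1.45
tcp_pos: [0.5711, -0.266, 0.3696]
tcp_rot: [[-0.022, -0.221, 0.975], [0.011, 0.975, 0.221], [-1.0, 0.015, -0.019]]
wrist_force: [0.6, 0.6, -0.1]
width: 0.0005
t 1.45 tip z 0.2815 rel post (counter) mm [-60.6225 -92.9661] yaw of tool y 0.2229 tilt [-0.0217  0.011  -0.9997] w 0.0005
F counter [0.7496 0.4659] -0.08098371818597344
```

View pics/wrist1.png

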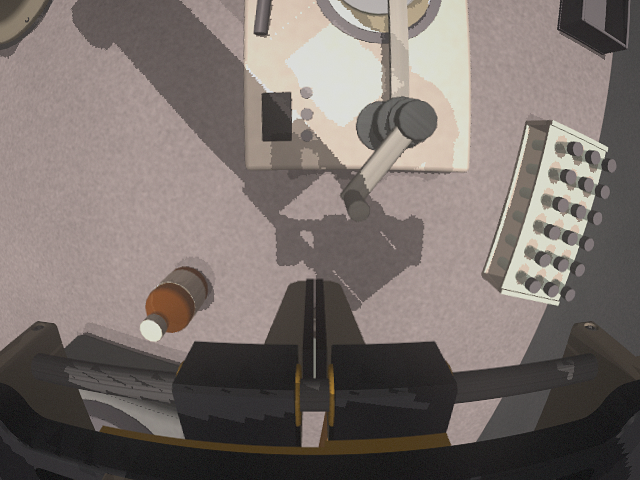

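View pics/side1.png

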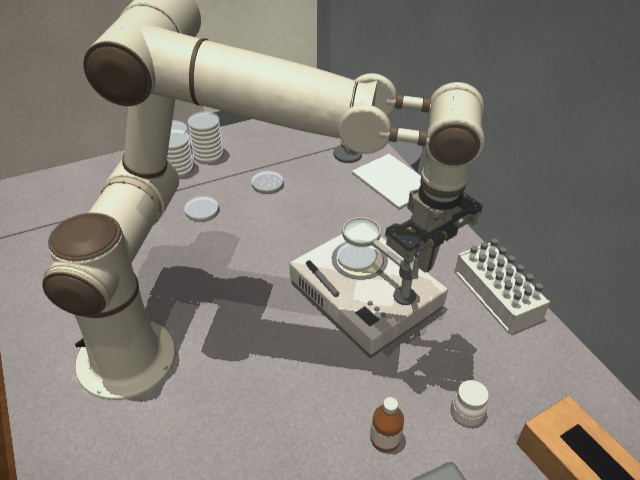

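```bash
python3 - <<'E'
from h import *
A=np.array([.6085,-.1615]); yaw=.234
R=np.array([[np.cos(yaw),-np.sin(yaw)],[np.sin(yaw),np.cos(yaw)]])
# note: a hair after picture; arm at rest
for nm,u,v,z in [("pin",357,207,.261),("hub",417,117,.225)]:
    P=onz("wrist",u,v,z); print(nm,P,R.T@(P[:2]-A)*1e3)
for c in [(246,168),(469,171)]: print(onz("wrist",*c,.075))
E
```

```text
pin [ 0.5813 -0.2175  0.261 ] [-39.4904 -48.1845]
hub [ 0.6091 -0.159   0.225 ] [1.1481 2.3381]
[ 0.486 -0.233  0.075]
[ 0.7157 -0.1795  0.075 ]
```

```bash
python3 -m inch '[{"tx":25,"ty":3,"tz":4,"wx":0,"wy":-0.019,"wz":-0.015},{"tx":24,"ty":2,"tz":4,"wx":-0.008,"wy":0,"wz":0},{"tx":0,"ty":0,"tz":0,"wx":0,"wy":0,"wz":0},{"tx":0,"ty":0,"tz":0,"wx":0,"wy":0,"wz":0}]'; sed -i 's/\.6085,-\.1615/.609,-.1605/' st.py; python3 st.py
```

```text
time_s: 1.95
tcp_pos: [0.5787, -0.2527, 0.3213]
tcp_rot: [[0.003, -0.235, 0.972], [-0.001, 0.972, 0.235], [-1.0, -0.001, 0.003]]
wrist_force: [-0.8, -1.0, 0.6]
width: 0.0003
t 1.95 tip z 0.2332 rel post (counter) mm [-50.8116 -82.6459] yaw of tool y 0.2374 tilt [ 0.0029 -0.0008 -1.    ] w 0.0003
F counter [-0.9889 -0.741 ] 0.563311928157986
```

```bash
python3 -m inch '[{"tx":1,"ty":6,"tz":0,"wx":0,"wy":0,"wz":0},{"tx":1,"ty":6,"tz":0,"wx":0,"wy":0,"wz":0},{"tx":0,"ty":5,"tz":0,"wx":0,"wy":0,"wz":0},{"tx":0,"ty":5,"tz":-1,"wx":0,"wy":0,"wz":0},{"tx":0,"ty":4,"tz":-2,"wx":0,"wy":0,"wz":0},{"tx":0,"ty":4,"tz":-2,"wx":0,"wy":0,"wz":0},{"tx":0,"ty":0,"tz":0,"wx":0,"wy":0,"wz":0}]'; python3 st.py;python3 - <<'E'
from h import *
import cv2
cv2.imwrite("pics/wrist2.png",viewer.camera("wrist"))
E
python3 st.py
```

```text
time_s: 2.65
tcp_pos: [0.566, -0.2262, 0.3255]
tcp_rot: [[0.008, -0.234, 0.972], [-0.016, 0.972, 0.234], [-1.0, -0.017, 0.004]]
wrist_force: [0.3, -0.2, -0.2]
width: 0.0004
t 2.65 tip z 0.2374 rel post (counter) mm [-57.0674 -53.8943] yaw of tool y 0.2358 tilt [ 0.0076 -0.0157 -0.9998] w 0.0004
F counter [ 0.2835 -0.3106] -0.1607682343716422
t 2.7 tip z 0.2375 rel post (counter) mm [-56.8517 -53.9702] yaw of tool y 0.2359 tilt [ 0.008  -0.0156 -0.9998] w 0.0008
F counter [-0.6449  0.0524] -0.11148457099021897
```

View pics/wrist2.png

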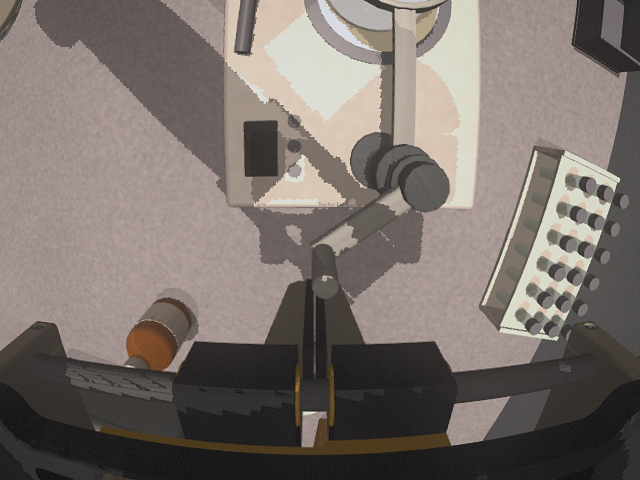

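```bash
python3 -m inch '[{"tx":2,"ty":3,"tz":-1,"wx":0,"wy":0,"wz":0.012},{"tx":2,"ty":3,"tz":-1,"wx":0,"wy":0,"wz":0.006},{"tx":1,"ty":3,"tz":-1,"wx":0,"wy":0,"wz":0},{"tx":1,"ty":3,"tz":-1,"wx":0,"wy":0,"wz":0},{"tx":1,"ty":3,"tz":-1,"wx":0,"wy":0,"wz":0},{"tx":0,"ty":0,"tz":0,"wx":0,"wy":0,"wz":0}]'; python3 st.py
```

```text
time_s: 3.3
tcp_pos: [0.558, -0.2115, 0.319]
tcp_rot: [[0.006, -0.234, 0.972], [0.003, 0.972, 0.234], [-1.0, 0.002, 0.007]]
wrist_force: [0.1, -0.4, -0.4]
width: 0.0004
t 3.3 tip z 0.2309 rel post (counter) mm [-61.4547 -37.7292] yaw of tool y 0.2361 tilt [ 0.006   0.0034 -1.    ] w 0.0004
F counter [ 0.0386 -0.4497] -0.4070078600859549
```

```bash
for i in 1 2; do :; done; python3 -m inch '[{"tx":0,"ty":1.2,"tz":-0.4,"wx":0,"wy":0,"wz":0},{"tx":0,"ty":1.2,"tz":-0.4,"wx":0,"wy":0,"wz":0},{"tx":0,"ty":1.2,"tz":-0.4,"wx":0,"wy":0,"wz":0},{"tx":0,"ty":1.2,"tz":-0.3,"wx":0,"wy":0,"wz":0},{"tx":0,"ty":1,"tz":-0.3,"wx":0,"wy":0,"wz":0}]'; python3 st.py
```

```text
time_s: 3.8
tcp_pos: [0.5546, -0.2057, 0.3187]
tcp_rot: [[0.006, -0.234, 0.972], [0.004, 0.972, 0.234], [-1.0, 0.002, 0.006]]
wrist_force: [-0.9, -0.8, 1.1]
width: 0.0006
t 3.8 tip z 0.2306 rel post (counter) mm [-63.4252 -31.3701] yaw of tool y 0.2364 tilt [ 0.0055  0.0035 -1.    ] w 0.0006
F counter [-1.0816 -0.5849] 1.0796746886142103
```

```bash
python3 -m inch '[{"tx":0,"ty":0.8,"tz":-0.2,"wx":0,"wy":0,"wz":0},{"tx":0,"ty":0.8,"tz":-0.2,"wx":0,"wy":0,"wz":0},{"tx":0,"ty":0.8,"tz":-0.2,"wx":0,"wy":0,"wz":0}]'|grep -E "force"; python3 st.py;  python3 -m inch '[{"tx":0,"ty":0.8,"tz":-0.2,"wx":0,"wy":0,"wz":0},{"tx":0,"ty":0.8,"tz":-0.2,"wx":0,"wy":0,"wz":0},{"tx":0,"ty":0.8,"tz":0,"wx":0,"wy":0,"wz":0}]'|grep -E "force"; python3 st.py
```

```text
wrist_force: [-0.3, -0.4, 0.9]
t 4.1 tip z 0.2306 rel post (counter) mm [-64.1236 -28.7499] yaw of tool y 0.2363 tilt [ 0.0054  0.0036 -1.    ] w 0.0004
F counter [-0.4    -0.2915] 0.8769798794019529
wrist_force: [0.6, -3.5, 0.2]
t 4.4 tip z 0.2307 rel post (counter) mm [-64.5949 -26.5153] yaw of tool y 0.2362 tilt [ 0.0058  0.0026 -1.    ] w 0.0006
F counter [-0.2062 -3.581 ] 0.2358789797420019
```

```bash
for i in 1; do python3 -m inch '[{"tx":0,"ty":0.5,"tz":0,"wx":0,"wy":0,"wz":0}]'|grep -E "force"; python3 st.py|cut -c1-75;  python3 -m inch '[{"tx":0,"ty":0.5,"tz":0,"wx":0,"wy":0,"wz":0}]'|grep -E "force"; python3 st.py|cut -c1-75;python3 -m inch '[{"tx":0,"ty":0,"tz":0,"wx":0,"wy":0,"wz":0}]'|grep -E "force"; python3 st.py|cut -c1-75; done
```

```text
wrist_force: [0.1, -3.8, -0.3]
t 4.5 tip z 0.2308 rel post (counter) mm [-64.6072 -26.4176] yaw of tool y 
F counter [-0.7776 -3.7621] -0.2752365937380773
wrist_force: [1.0, -3.3, -0.6]
t 4.6 tip z 0.2309 rel post (counter) mm [-64.6281 -26.2533] yaw of tool y 
F counter [ 0.2007 -3.3919] -0.6287231599734089
wrist_force: [0.7, -2.4, -0.5]
t 4.7 tip z 0.2308 rel post (counter) mm [-64.6156 -26.4185] yaw of tool y 
F counter [ 0.0838 -2.5353] -0.5144439924923535
```

```bash
for i in 1; do python3 -m inch '[{"tx":0,"ty":1,"tz":-0.1,"wx":0,"wy":0,"wz":0}]'|grep -E "force"; python3 st.py|cut -c1-75;  python3 -m inch '[{"tx":0,"ty":1,"tz":0,"wx":0,"wy":0,"wz":0}]'|grep -E "force"; python3 st.py|cut -c1-75;python3 -m inch '[{"tx":0,"ty":1,"tz":0,"wx":0,"wy":0,"wz":0}]'|grep -E "force"; python3 st.py|cut -c1-75; done
```

```text
wrist_force: [1.4, -4.8, 0.4]
t 4.8 tip z 0.2309 rel post (counter) mm [-64.7211 -25.8361] yaw of tool y 
F counter [ 0.2033 -4.9862] 0.4498886252506038
wrist_force: [0.7, -7.0, -1.6]
t 4.9 tip z 0.231 rel post (counter) mm [-64.7205 -25.4928] yaw of tool y 0
F counter [-0.9601 -7.0074] -1.5859709521115168
wrist_force: [1.2, -6.6, -1.4]
t 5.0 tip z 0.2311 rel post (counter) mm [-64.7176 -25.2546] yaw of tool y 
F counter [-0.3466 -6.7502] -1.3645576344752883
```

```bash
for i in 1; do python3 -m inch '[{"tx":0.1,"ty":1.5,"tz":0,"wx":0,"wy":0,"wz":0}]'|grep -E "force"; python3 st.py|cut -c1-75;  python3 -m inch '[{"tx":0.1,"ty":1.6,"tz":0,"wx":0,"wy":0,"wz":0}]'|grep -E "force"; python3 st.py|cut -c1-75;python3 -m inch '[{"tx":0.1,"ty":1.6,"tz":0,"wx":0,"wy":0,"wz":0}]'|grep -E "force"; python3 st.py; done
```

```text
wrist_force: [0.9, -8.7, -1.4]
t 5.1 tip z 0.2312 rel post (counter) mm [-64.7753 -24.7736] yaw of tool y 
F counter [-1.1337 -8.6959] -1.3931108877469358
wrist_force: [3.9, -7.9, -1.9]
t 5.2 tip z 0.2312 rel post (counter) mm [-64.8352 -24.4029] yaw of tool y 
F counter [ 1.9178 -8.5859] -1.9193254406545792
wrist_force: [2.8, -7.9, -1.1]
t 5.3 tip z 0.2313 rel post (counter) mm [-64.8818 -24.1077] yaw of tool y 0.2331 tilt [ 0.0127 -0.0138 -0.9998] w 0.0005
F counter [ 0.9155 -8.3542] -1.125539011999984
```

```bash
for i in 1; do python3 -m inch '[{"tx":0.1,"ty":1.6,"tz":0,"wx":0,"wy":0,"wz":0.005}]'|grep -E "force"; python3 st.py;  python3 -m inch '[{"tx":0.1,"ty":1.6,"tz":0,"wx":0,"wy":0,"wz":0.008}]'|grep -E "force"; python3 st.py;python3 -m inch '[{"tx":0.1,"ty":1.6,"tz":0,"wx":0,"wy":0,"wz":0.008}]'|grep -E "force"; python3 st.py; done
```

```text
wrist_force: [2.5, -9.2, -2.1]
t 5.4 tip z 0.2314 rel post (counter) mm [-64.9084 -23.9423] yaw of tool y 0.2325 tilt [ 0.0132 -0.0128 -0.9998] w 0.0003
F counter [ 0.2874 -9.4988] -2.1304292605989548
wrist_force: [2.9, -10.5, -3.3]
t 5.5 tip z 0.2315 rel post (counter) mm [-64.9626 -24.0308] yaw of tool y 0.2319 tilt [ 0.0131 -0.0093 -0.9999] w 0.0004
F counter [  0.3758 -10.9249] -3.342583845459237
wrist_force: [2.0, -10.8, -3.1]
t 5.6 tip z 0.2314 rel post (counter) mm [-65.0463 -24.2782] yaw of tool y 0.2311 tilt [ 0.013  -0.006  -0.9999] w 0.0003
F counter [ -0.611 -11.006] -3.067755070407765
```

```bash
for i in 1; do python3 -m inch '[{"tx":0,"ty":1.8,"tz":0,"wx":0,"wy":0,"wz":0.006},{"tx":0,"ty":1.8,"tz":0,"wx":0,"wy":0,"wz":0.006}]'|grep -E "force"; python3 st.py;  python3 -m inch '[{"tx":0,"ty":1.8,"tz":0,"wx":0,"wy":0,"wz":0.006},{"tx":0,"ty":1.8,"tz":0,"wx":0,"wy":0,"wz":0.006}]'|grep -E "force"; python3 st.py; done
```

```text
wrist_force: [3.0, -9.8, -3.4]
t 5.8 tip z 0.2315 rel post (counter) mm [-65.1562 -24.4966] yaw of tool y 0.2294 tilt [ 0.0141 -0.0032 -0.9999] w 0.0003
F counter [  0.5959 -10.2358] -3.3574934407987187
wrist_force: [4.2, -10.9, -3.9]
t 6.0 tip z 0.2315 rel post (counter) mm [-65.29  -24.662] yaw of tool y 0.2276 tilt [ 0.015  -0.0003 -0.9999] w 0.0007
F counter [  1.5312 -11.5778] -3.8623147140798344
```

```bash
for i in 1; do python3 -m inch '[{"tx":0,"ty":2.0,"tz":0,"wx":-0.001,"wy":-0.001,"wz":0.006},{"tx":0,"ty":2.0,"tz":0,"wx":-0.001,"wy":-0.001,"wz":0.005}]'|grep -E "force"; python3 st.py;  python3 -m inch '[{"tx":0,"ty":2.1,"tz":0,"wx":-0.001,"wy":-0.001,"wz":0.005},{"tx":0,"ty":2.1,"tz":0,"wx":-0.001,"wy":-0.001,"wz":0.005}]'|grep -E "force"; python3 st.py; done
```

```text
wrist_force: [3.2, -11.4, -4.1]
t 6.2 tip z 0.2315 rel post (counter) mm [-65.5651 -24.7034] yaw of tool y 0.2278 tilt [ 0.0179  0.0013 -0.9998] w 0.0005
F counter [  0.4582 -11.781 ] -4.128757693757569
wrist_force: [3.7, -10.7, -3.7]
t 6.4 tip z 0.2316 rel post (counter) mm [-65.8098 -24.6208] yaw of tool y 0.2279 tilt [ 0.0213  0.0017 -0.9998] w 0.0003
F counter [  1.0781 -11.235 ] -3.6608438657111595
```

```bash
for i in 1; do python3 -m inch '[{"tx":0,"ty":2.2,"tz":0,"wx":-0.001,"wy":0.001,"wz":0.005},{"tx":0,"ty":2.2,"tz":0,"wx":-0.001,"wy":0.001,"wz":0.005},{"tx":0,"ty":2.2,"tz":0,"wx":-0.001,"wy":0.001,"wz":0.005}]'|grep -E "force"; python3 st.py;  python3 -m inch '[{"tx":0,"ty":2.2,"tz":0,"wx":-0.001,"wy":0.001,"wz":0.005},{"tx":0,"ty":2.2,"tz":0,"wx":-0.001,"wy":0.001,"wz":0.005},{"tx":0,"ty":2.2,"tz":0,"wx":-0.001,"wy":0.001,"wz":0.005}]'|grep -E "force"; python3 st.py; done
```

```text
wrist_force: [3.2, -11.2, -3.8]
t 6.7 tip z 0.2316 rel post (counter) mm [-65.8518 -24.4192] yaw of tool y 0.2279 tilt [ 0.0218  0.0004 -0.9998] w 0.0005
F counter [  0.5365 -11.6768] -3.846316608823475
wrist_force: [3.7, -10.2, -4.0]
t 7.0 tip z 0.2316 rel post (counter) mm [-65.8416 -24.2683] yaw of tool y 0.2281 tilt [ 0.0223 -0.001  -0.9997] w 0.0007
F counter [  1.2135 -10.7975] -3.985497447469572
```

```bash
for i in 1; do python3 -m inch '[{"tx":0,"ty":2.3,"tz":0,"wx":-0.001,"wy":0.001,"wz":0.006},{"tx":0,"ty":2.3,"tz":0,"wx":-0.001,"wy":0.001,"wz":0.006},{"tx":0,"ty":2.3,"tz":0,"wx":-0.001,"wy":0.001,"wz":0.006}]'|grep -E "force"; python3 st.py;  python3 -m inch '[{"tx":0,"ty":2.3,"tz":0,"wx":-0.001,"wy":0.001,"wz":0.006},{"tx":0,"ty":2.3,"tz":0,"wx":-0.001,"wy":0.001,"wz":0.006},{"tx":0,"ty":2.3,"tz":0,"wx":-0.001,"wy":0.001,"wz":0.006}]'|grep -E "force"; python3 st.py; python3 -m inch '[{"tx":0,"ty":2.3,"tz":0,"wx":-0.001,"wy":0.001,"wz":0.006},{"tx":0,"ty":2.3,"tz":0,"wx":-0.001,"wy":0.001,"wz":0.006},{"tx":0,"ty":2.3,"tz":0,"wx":-0.001,"wy":0.001,"wz":0.006}]'|grep -E "force"; python3 st.py; done
```

```text
wrist_force: [3.5, -12.4, -3.8]
t 7.3 tip z 0.2317 rel post (counter) mm [-65.8929 -24.2214] yaw of tool y 0.2281 tilt [ 0.0225 -0.0005 -0.9997] w 0.0007
F counter [  0.5539 -12.8872] -3.840689909770304
wrist_force: [3.7, -11.2, -4.6]
t 7.6 tip z 0.2317 rel post (counter) mm [-65.8953 -24.2264] yaw of tool y 0.228 tilt [ 0.0227 -0.0001 -0.9997] w 0.0003
F counter [  0.9859 -11.7373] -4.598694422197537
wrist_force: [4.9, -11.2, -4.7]
t 7.9 tip z 0.2317 rel post (counter) mm [-65.9326 -24.2687] yaw of tool y 0.2279 tilt [ 0.023   0.0004 -0.9997] w 0.0005
F counter [  2.1983 -12.0499] -4.6500500690612085
```

```bash
for i in 1; do python3 -m inch '[{"tx":0,"ty":2.3,"tz":0,"wx":-0.001,"wy":0.001,"wz":0.006},{"tx":0,"ty":2.3,"tz":0,"wx":-0.001,"wy":0.001,"wz":0.006},{"tx":0,"ty":2.3,"tz":0,"wx":-0.001,"wy":0.001,"wz":0.006},{"tx":0,"ty":2.3,"tz":0,"wx":-0.001,"wy":0.001,"wz":0.006}]'|grep -E "force"; python3 st.py;  python3 -m inch '[{"tx":0,"ty":2.3,"tz":0,"wx":-0.001,"wy":0.001,"wz":0.006},{"tx":0,"ty":2.3,"tz":0,"wx":-0.001,"wy":0.001,"wz":0.006},{"tx":0,"ty":2.3,"tz":0,"wx":-0.001,"wy":0.001,"wz":0.006},{"tx":0,"ty":2.3,"tz":0,"wx":-0.001,"wy":0.001,"wz":0.006}]'|grep -E "force"; python3 st.py; python3 -m inch '[{"tx":0,"ty":2.3,"tz":0,"wx":-0.001,"wy":0.001,"wz":0.006},{"tx":0,"ty":2.3,"tz":0,"wx":-0.001,"wy":0.001,"wz":0.006},{"tx":0,"ty":2.3,"tz":0,"wx":-0.001,"wy":0.001,"wz":0.006}]'|grep -E "force"; python3 st.py; done
```

```text
wrist_force: [3.1, -10.7, -5.4]
t 8.3 tip z 0.2317 rel post (counter) mm [-65.9593 -24.3283] yaw of tool y 0.2278 tilt [ 0.0233  0.001  -0.9997] w 0.0006
F counter [  0.5697 -11.1697] -5.408100645822236
wrist_force: [4.0, -11.5, -4.5]
t 8.7 tip z 0.2317 rel post (counter) mm [-66.0107 -24.3843] yaw of tool y 0.2277 tilt [ 0.0236  0.0015 -0.9997] w 0.0005
F counter [  1.2092 -12.066 ] -4.48108610615781
wrist_force: [4.2, -12.0, -5.0]
t 9.0 tip z 0.2317 rel post (counter) mm [-66.0239 -24.4015] yaw of tool y 0.2276 tilt [ 0.0238  0.002  -0.9997] w 0.0005
F counter [  1.3351 -12.6371] -4.953622545091915
```

```bash
python3 - <<'E'
from h import *
import cv2
cv2.imwrite("pics/wrist3.png",viewer.camera("wrist"))
E
python3 -m inch '[{"tx":0,"ty":1,"tz":0,"wx":0,"wy":0,"wz":0},{"tx":0,"ty":-1,"tz":0,"wx":0,"wy":0,"wz":0},{"tx":0,"ty":-3,"tz":0,"wx":0,"wy":0,"wz":0},{"tx":0,"ty":-6,"tz":0,"wx":0,"wy":0,"wz":0},{"tx":0,"ty":-8,"tz":0,"wx":0,"wy":0.015,"wz":0},{"tx":0,"ty":-8,"tz":0,"wx":0,"wy":0,"wz":0},{"tx":0,"ty":0,"tz":0,"wx":0,"wy":0,"wz":0}]'; python3 st.py; python3 - <<'E'
from h import *
import cv2
cv2.imwrite("pics/wrist4.png",viewer.camera("wrist"))
E
```

```text
time_s: 9.75
tcp_pos: [0.5566, -0.2254, 0.3188]
tcp_rot: [[0.008, -0.226, 0.974], [0.001, 0.974, 0.226], [-1.0, -0.001, 0.007]]
wrist_force: [0.2, 1.3, -1.1]
width: 0.0003
t 9.75 tip z 0.2307 rel post (counter) mm [-66.0044 -51.0289] yaw of tool y 0.2275 tilt [ 0.0075  0.0006 -1.    ] w 0.0003
F counter [0.5368 1.244 ] -1.1065495669800915
```

View pics/wrist3.png

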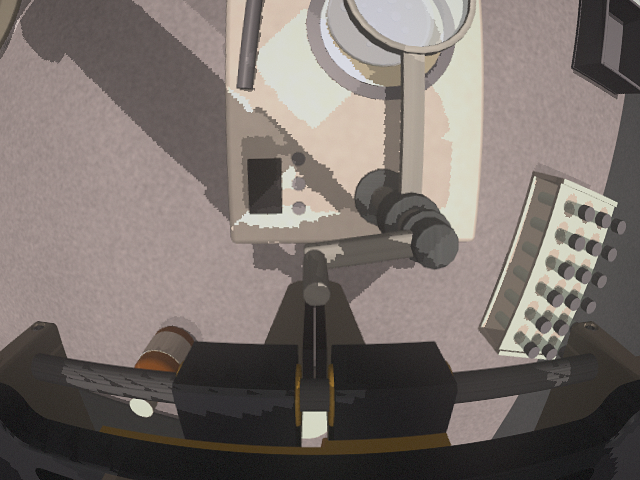

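View pics/wrist4.png

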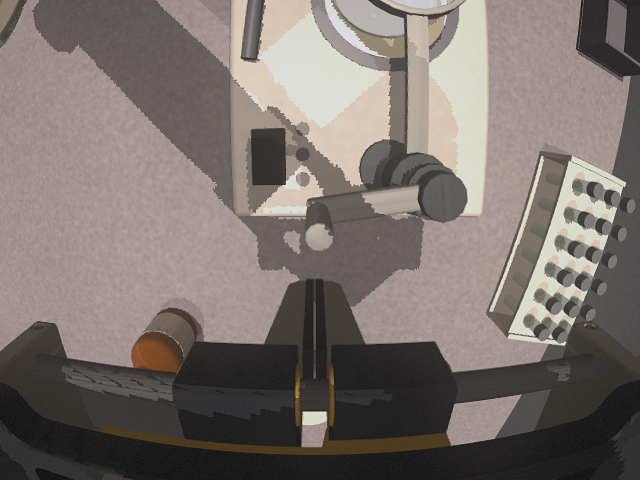

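```bash
python3 -m inch '[{"tx":-30,"ty":0,"tz":0,"wx":0,"wy":0,"wz":0},{"tx":-30,"ty":0,"tz":-5,"wx":0,"wy":0,"wz":0},{"tx":0,"ty":20,"tz":-6,"wx":0,"wy":0,"wz":0},{"tx":0,"ty":37,"tz":-6,"wx":0,"wy":0,"wz":0},{"tx":0,"ty":37,"tz":-6,"wx":0,"wy":0,"wz":0},{"tx":0,"ty":37,"tz":-6,"wx":0,"wy":0,"wz":0},{"tx":0,"ty":37,"tz":-4,"wx":0,"wy":0,"wz":0},{"tx":0,"ty":36,"tz":0,"wx":0,"wy":0,"wz":0},{"tx":0,"ty":0,"tz":0,"wx":0,"wy":0,"wz":0},{"tx":0,"ty":0,"tz":0,"wx":0,"wy":0,"wz":0}]' |grep force; python3 st.py; python3 - <<'E'
from h import *
import cv2
cv2.imwrite("pics/wrist5.png",viewer.camera("wrist"))
cv2.imwrite("pics/side5.png",viewer.camera("side"))
E
```

```text
wrist_force: [0.2, -0.9, 0.2]
t 10.8 tip z 0.2931 rel post (counter) mm [-99.9451 161.4423] yaw of tool y 0.2267 tilt [ 0.0083  0.0046 -1.    ] w 0.0004
F counter [-0.0511 -0.8898] 0.16629010191599916
```

View pics/wrist5.png

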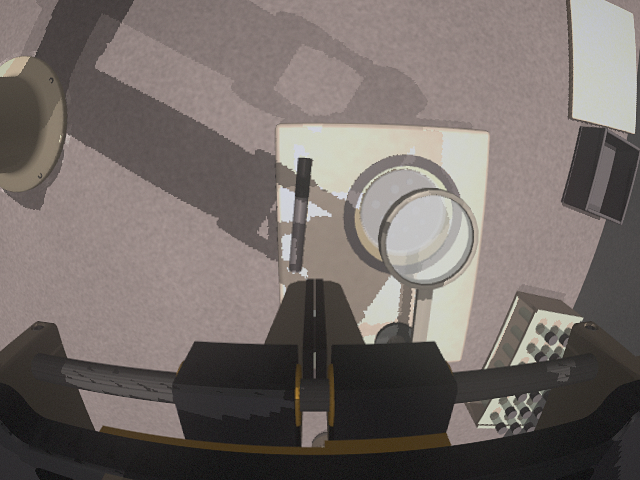

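View pics/side5.png

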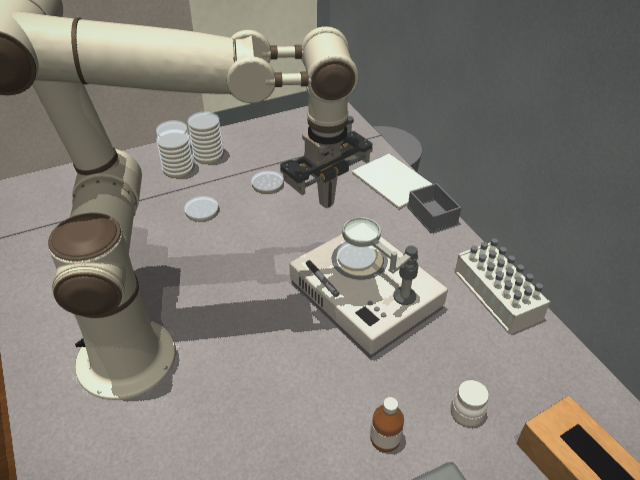

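```bash
python3 - <<'E'
from h import *
A=np.array([.609,-.1605]); yaw=.23
R=np.array([[np.cos(yaw),-np.sin(yaw)],[np.sin(yaw),np.cos(yaw)]])
for u,v in [(427,237),(379,236),(475,238)]:
    P=onz("wrist",u,v,.172); print(P,R.T@(P[:2]-A)*1e3)
E
python3 -m inch '[{"tx":35,"ty":-1,"tz":0,"wx":0,"wy":0.005,"wz":0},{"tx":35,"ty":-1,"tz":0,"wx":0,"wy":0,"wz":0},{"tx":35,"ty":-1,"tz":0,"wx":0,"wy":0,"wz":0},{"tx":31,"ty":-1,"tz":0,"wx":0,"wy":0,"wz":0},{"tx":0,"ty":0,"tz":0,"wx":0,"wy":0,"wz":0},{"tx":0,"ty":0,"tz":0,"wx":0,"wy":0,"wz":0}]' |grep force; python3 st.py
```

```text
[ 0.5698 -0.0082  0.172 ] [ -3.4431 157.2085]
[ 0.5288 -0.0167  0.172 ] [-45.2824 158.3326]
[0.6144 0.001  0.172 ] [ 42.1316 156.0388]
wrist_force: [-0.7, -0.3, 0.8]
t 11.5 tip z 0.1546 rel post (counter) mm [-97.8275 149.0993] yaw of tool y 0.2158 tilt [ 0.0067  0.0012 -1.    ] w 0.0003
F counter [-0.7596 -0.1043] 0.8052075773972052
```

```bash
python3 -m inch '[{"tx":0,"ty":4,"tz":5,"wx":-0.008,"wy":0,"wz":0},{"tx":0,"ty":3,"tz":7,"wx":-0.007,"wy":0,"wz":0},{"tx":0,"ty":0,"tz":6,"wx":0,"wy":0,"wz":0},{"tx":0,"ty":0,"tz":4,"wx":0,"wy":0,"wz":0},{"tx":0,"ty":0,"tz":0,"wx":0,"wy":0,"wz":0}]' |grep force; python3 st.py
```

```text
wrist_force: [0.5, -0.3, -0.3]
t 12.0 tip z 0.1614 rel post (counter) mm [-70.5926 154.2867] yaw of tool y 0.2314 tilt [ 0.0172 -0.0019 -0.9998] w 0.0004
F counter [ 0.4461 -0.4012] -0.298346354793904
```

```bash
python3 -m inch '[{"tx":4,"ty":1,"tz":0,"wx":0,"wy":0.015,"wz":0},{"tx":3,"ty":1,"tz":0,"wx":0,"wy":0,"wz":0},{"tx":0,"ty":0,"tz":1,"wx":0,"wy":0,"wz":0},{"tx":0,"ty":0,"tz":1,"wx":0,"wy":0,"wz":0},{"tx":0,"ty":0,"tz":0,"wx":0,"wy":0,"wz":0}]' |grep force; python3 st.py
```

```text
wrist_force: [-0.5, 0.7, -0.7]
t 12.5 tip z 0.1537 rel post (counter) mm [-68.5043 156.6433] yaw of tool y 0.2319 tilt [ 0.0007 -0.0056 -1.    ] w 0.0005
F counter [-0.3662  0.8108] -0.6996437129849862
```

```bash
python3 -m inch '[{"tx":0,"ty":0,"tz":0.8,"wx":0,"wy":0,"wz":0},{"tx":0,"ty":0,"tz":0.8,"wx":0,"wy":0,"wz":0}]' |grep force; python3 st.py;python3 -m inch '[{"tx":0,"ty":0,"tz":0.8,"wx":0,"wy":0,"wz":0},{"tx":0,"ty":0,"tz":0.8,"wx":0,"wy":0,"wz":0}]' |grep force; python3 st.py
```

```text
wrist_force: [0.0, 0.1, -0.1]
t 12.7 tip z 0.1537 rel post (counter) mm [-66.9719 156.5678] yaw of tool y 0.2316 tilt [ 0.0006 -0.0056 -1.    ] w 0.0004
F counter [0.0495 0.1067] -0.08317630545608498
wrist_force: [-1.0, -0.1, -0.1]
t 12.9 tip z 0.1539 rel post (counter) mm [-65.2014 156.4834] yaw of tool y 0.2314 tilt [ 0.0009 -0.0057 -1.    ] w 0.0004
F counter [-0.9642  0.1028] -0.11770916401118903
```

```bash
python3 -m inch '[{"tx":0,"ty":0,"tz":0.7,"wx":0,"wy":0,"wz":0},{"tx":0,"ty":0,"tz":0.7,"wx":0,"wy":0,"wz":0}]' |grep force; python3 st.py|cut -c1-85;python3 -m inch '[{"tx":0,"ty":0,"tz":0.7,"wx":0,"wy":0,"wz":0},{"tx":0,"ty":0,"tz":0.7,"wx":0,"wy":0,"wz":0}]' |grep force; python3 st.py|cut -c1-85; python3 -m inch '[{"tx":0,"ty":0,"tz":0.7,"wx":0,"wy":0,"wz":0},{"tx":0,"ty":0,"tz":0.7,"wx":0,"wy":0,"wz":0}]' |grep force; python3 st.py
```

```text
wrist_force: [-0.2, 0.1, -0.2]
t 13.1 tip z 0.1539 rel post (counter) mm [-63.6229 156.4539] yaw of tool y 0.2314 ti
F counter [-0.1532  0.11  ] -0.18158124581677051
wrist_force: [0.4, -0.5, 0.4]
t 13.3 tip z 0.1539 rel post (counter) mm [-62.1011 156.4424] yaw of tool y 0.2315 ti
F counter [ 0.2757 -0.5978] 0.3503701356378698
wrist_force: [-0.2, -0.4, 0.8]
t 13.5 tip z 0.1539 rel post (counter) mm [-60.5746 156.4539] yaw of tool y 0.2315 tilt [ 0.001  -0.0057 -1.    ] w 0.0006
F counter [-0.2902 -0.3844] 0.8408835906362666
```

```bash
python3 -m inch '[{"tx":0,"ty":0,"tz":0.7,"wx":0,"wy":0,"wz":0},{"tx":0,"ty":0,"tz":0.7,"wx":0,"wy":0,"wz":0}]' |grep force; python3 st.py|cut -c1-85;python3 -m inch '[{"tx":0,"ty":0,"tz":0.7,"wx":0,"wy":0,"wz":0},{"tx":0,"ty":0,"tz":0.7,"wx":0,"wy":0,"wz":0}]' |grep force; python3 st.py|cut -c1-85; python3 -m inch '[{"tx":0,"ty":0,"tz":0.6,"wx":0,"wy":0,"wz":0},{"tx":0,"ty":0,"tz":0.6,"wx":0,"wy":0,"wz":0}]' |grep force; python3 st.py
python3 - <<'E'
from h import *
import cv2
cv2.imwrite("pics/wrist6.png",viewer.camera("wrist"))
E
```

```text
wrist_force: [-0.5, -0.3, 0.3]
t 13.7 tip z 0.1539 rel post (counter) mm [-59.0494 156.4457] yaw of tool y 0.2315 ti
F counter [-0.5264 -0.1402] 0.27682121362656537
wrist_force: [0.7, 0.4, -0.3]
t 13.9 tip z 0.1539 rel post (counter) mm [-57.524  156.4228] yaw of tool y 0.2314 ti
F counter [0.7492 0.2237] -0.2549572402735134
wrist_force: [-2.3, 0.8, 1.1]
t 14.1 tip z 0.1538 rel post (counter) mm [-56.4439 156.4822] yaw of tool y 0.2315 tilt [ 0.0001 -0.0057 -1.    ] w 0.0006
F counter [-2.0552  1.3605] 1.1094579154020465
```

View pics/wrist6.png

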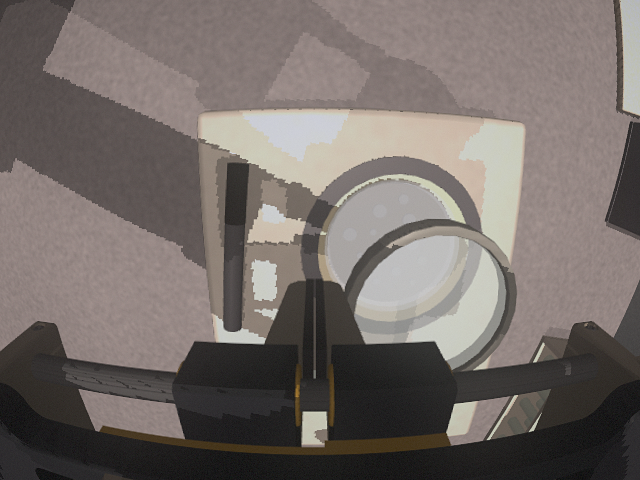

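```bash
python3 -m inch '[{"tx":0,"ty":0,"tz":0.7,"wx":0,"wy":-0.002,"wz":0},{"tx":0,"ty":0,"tz":0.8,"wx":0,"wy":-0.002,"wz":0}]' |grep force; python3 st.py;python3 -m inch '[{"tx":0,"ty":0,"tz":0.9,"wx":0,"wy":-0.002,"wz":0},{"tx":0,"ty":0,"tz":0.9,"wx":0,"wy":-0.002,"wz":0}]' |grep force; python3 st.py
```

```text
wrist_force: [-4.3, -0.6, 3.8]
t 14.35 tip z 0.1538 rel post (counter) mm [-55.7544 156.6209] yaw of tool y 0.2317 tilt [ 0.001 -0.005 -1.   ] w 0.0006
F counter [-4.3642  0.4155] 3.765546175584837
wrist_force: [-6.2, -0.9, 4.9]
t 14.55 tip z 0.1537 rel post (counter) mm [-55.3074 156.733 ] yaw of tool y 0.232 tilt [ 0.0003 -0.0047 -1.    ] w 0.0004
F counter [-6.2459  0.5557] 4.914771374754047
```

```bash
python3 -m inch '[{"tx":-0.6,"ty":0,"tz":0.8,"wx":0,"wy":-0.002,"wz":0},{"tx":-0.6,"ty":0,"tz":0.8,"wx":0,"wy":-0.002,"wz":0}]' |grep force; python3 st.py;python3 -m inch '[{"tx":-0.6,"ty":0,"tz":0.8,"wx":0,"wy":-0.002,"wz":0},{"tx":-0.6,"ty":0,"tz":0.8,"wx":0,"wy":-0.002,"wz":0}]' |grep force; python3 st.py
```

```text
wrist_force: [-4.4, -2.2, 0.3]
t 14.75 tip z 0.1539 rel post (counter) mm [-55.5111 156.6669] yaw of tool y 0.2322 tilt [-0.0016 -0.0049 -1.    ] w 0.0004
F counter [-4.8037 -1.1284] 0.3101803895426059
wrist_force: [-4.9, -2.4, 0.2]
t 14.95 tip z 0.1539 rel post (counter) mm [-55.4308 156.6392] yaw of tool y 0.2321 tilt [-0.0026 -0.0045 -1.    ] w 0.0006
F counter [-5.3119 -1.151 ] 0.1557346124876408
```

```bash
python3 -m inch '[{"tx":-0.6,"ty":0,"tz":0.9,"wx":0,"wy":-0.003,"wz":0},{"tx":-0.6,"ty":0,"tz":0.9,"wx":0,"wy":-0.003,"wz":0}]' |grep force; python3 st.py;python3 -m inch '[{"tx":-0.6,"ty":0,"tz":0.9,"wx":0,"wy":-0.003,"wz":0},{"tx":-0.6,"ty":0,"tz":0.9,"wx":0,"wy":-0.003,"wz":0}]' |grep force; python3 st.py
```

```text
wrist_force: [-6.5, -1.9, 0.3]
t 15.15 tip z 0.1539 rel post (counter) mm [-55.2268 156.666 ] yaw of tool y 0.2322 tilt [-0.002  -0.0039 -1.    ] w 0.0001
F counter [-6.7278 -0.3894] 0.3421272351123349
wrist_force: [-5.1, -2.3, 1.0]
t 15.35 tip z 0.1539 rel post (counter) mm [-55.2071 156.6074] yaw of tool y 0.2322 tilt [-0.0019 -0.0033 -1.    ] w 0.0004
F counter [-5.4888 -1.0101] 0.9995805464693671
```

Steady near 6 N. I'll hold this for over a second.

```bash
python3 -m inch '[{"tx":-0.6,"ty":0,"tz":0.9,"wx":0,"wy":-0.003,"wz":0},{"tx":-0.6,"ty":0,"tz":0.9,"wx":0,"wy":-0.003,"wz":0},{"tx":-0.6,"ty":0,"tz":0.9,"wx":0,"wy":-0.003,"wz":0},{"tx":-0.6,"ty":0,"tz":0.9,"wx":0,"wy":-0.003,"wz":0}]' |grep force; python3 st.py;python3 -m inch '[{"tx":-0.6,"ty":0,"tz":0.9,"wx":0,"wy":-0.003,"wz":0},{"tx":-0.6,"ty":0,"tz":0.9,"wx":0,"wy":-0.003,"wz":0},{"tx":-0.6,"ty":0,"tz":0.9,"wx":0,"wy":-0.003,"wz":0},{"tx":-0.6,"ty":0,"tz":0.9,"wx":0,"wy":-0.003,"wz":0}]' |grep force; python3 st.py;python3 -m inch '[{"tx":-0.6,"ty":0,"tz":0.9,"wx":0,"wy":-0.003,"wz":0},{"tx":-0.6,"ty":0,"tz":0.9,"wx":0,"wy":-0.003,"wz":0},{"tx":-0.6,"ty":0,"tz":0.9,"wx":0,"wy":-0.003,"wz":0},{"tx":-0.6,"ty":0,"tz":0.9,"wx":0,"wy":-0.003,"wz":0}]' |grep force; python3 st.py
```

```text
wrist_force: [-7.1, -2.8, 1.0]
t 15.75 tip z 0.1539 rel post (counter) mm [-55.2307 156.551 ] yaw of tool y 0.2323 tilt [-0.002  -0.0022 -1.    ] w 0.0008
F counter [-7.6034 -1.0834] 1.0215970168225998
wrist_force: [-6.0, -2.4, 0.8]
t 16.15 tip z 0.1539 rel post (counter) mm [-55.2431 156.4626] yaw of tool y 0.2323 tilt [-0.002  -0.0012 -1.    ] w 0.0001
F counter [-6.3771 -0.9285] 0.8151724659596924
wrist_force: [-6.9, -2.4, 1.1]
t 16.55 tip z 0.1539 rel post (counter) mm [-55.2259 156.3832] yaw of tool y 0.2324 tilt [-0.002  -0.0001 -1.    ] w 0.0004
F counter [-7.3149 -0.7346] 1.1099155536342464
```

```bash
python3 -m inch '[{"tx":-0.6,"ty":0,"tz":0.8,"wx":0,"wy":-0.0025,"wz":0},{"tx":-0.6,"ty":0,"tz":0.8,"wx":0,"wy":-0.0025,"wz":0},{"tx":-0.6,"ty":0,"tz":0.8,"wx":0,"wy":-0.0025,"wz":0},{"tx":-0.6,"ty":0,"tz":0.8,"wx":0,"wy":-0.0025,"wz":0},{"tx":-0.6,"ty":0,"tz":0.8,"wx":0,"wy":-0.0025,"wz":0},{"tx":-0.6,"ty":0,"tz":0.8,"wx":0,"wy":-0.0025,"wz":0}]' |grep force; python3 st.py;python3 -m inch '[{"tx":-0.6,"ty":0,"tz":0.8,"wx":0,"wy":-0.0025,"wz":0},{"tx":-0.6,"ty":0,"tz":0.8,"wx":0,"wy":-0.0025,"wz":0},{"tx":-0.6,"ty":0,"tz":0.8,"wx":0,"wy":-0.0025,"wz":0},{"tx":-0.6,"ty":0,"tz":0.8,"wx":0,"wy":-0.0025,"wz":0},{"tx":-0.6,"ty":0,"tz":0.8,"wx":0,"wy":-0.0025,"wz":0},{"tx":-0.6,"ty":0,"tz":0.8,"wx":0,"wy":-0.0025,"wz":0}]' |grep force; python3 st.py
```

```text
wrist_force: [-5.6, -1.6, 1.1]
t 17.15 tip z 0.1539 rel post (counter) mm [-55.343  156.2531] yaw of tool y 0.2323 tilt [-0.0033  0.0011 -1.    ] w 0.0007
F counter [-5.8339 -0.2716] 1.1357243735690457
wrist_force: [-4.7, -1.7, 1.4]
t 17.75 tip z 0.1539 rel post (counter) mm [-55.2961 156.1598] yaw of tool y 0.2323 tilt [-0.0041  0.0024 -1.    ] w 0.0004
F counter [-4.9308 -0.6214] 1.3777656261114468
```

Release, withdraw along −x, then lift clear and look.

```bash
python3 -m inch '[{"tx":0,"ty":0,"tz":0,"wx":0,"wy":0,"wz":0},{"tx":0,"ty":0,"tz":-1.5,"wx":0,"wy":0,"wz":0},{"tx":0,"ty":0,"tz":-4,"wx":0,"wy":0,"wz":0},{"tx":0,"ty":0,"tz":-10,"wx":0,"wy":0,"wz":0},{"tx":-2,"ty":0,"tz":-15,"wx":0,"wy":0,"wz":0},{"tx":-20,"ty":0,"tz":-10,"wx":0,"wy":0,"wz":0},{"tx":-40,"ty":0,"tz":0,"wx":0,"wy":0,"wz":0},{"tx":-40,"ty":0,"tz":0,"wx":0,"wy":0,"wz":0},{"tx":-30,"ty":0,"tz":0,"wx":0,"wy":0,"wz":0},{"tx":0,"ty":0,"tz":0,"wx":0,"wy":0,"wz":0},{"tx":0,"ty":0,"tz":0,"wx":0,"wy":0,"wz":0},{"tx":0,"ty":0,"tz":0,"wx":0,"wy":0,"wz":0}]' |grep force; python3 st.py; python3 - <<'E'
from h import *
import cv2
o=r.get_obs();cv2.imwrite("pics/wrist7.png",viewer.camera("wrist"))
im=viewer.camera("side");cv2.imwrite("pics/side7.png",im)
a=im[200:360,270:460]; b=cv2.imread("pics/side0.png")[200:360,270:460]
cv2.imwrite("pics/cmp7.png",cv2.resize(np.hstack([b,a]),None,fx=2.1,fy=2.1,interpolation=cv2.INTER_CUBIC))
f=cv2.absdiff(im,cv2.imread("pics/side0.png")).max(2)
print("bottle/jar diff",f[380:460,360:500].max(),"dishes",f[165:220,180:290].max())
E
```

```text
wrist_force: [0.5, -0.3, 0.3]
t 18.95 tip z 0.2888 rel post (counter) mm [-100.3244  156.8997] yaw of tool y 0.2321 tilt [ 0.0028  0.0048 -1.    ] w 0.0006
F counter [ 0.444  -0.4621] 0.32273241780565065
bottle/jar diff 3 dishes 128
```

View pics/cmp7.png

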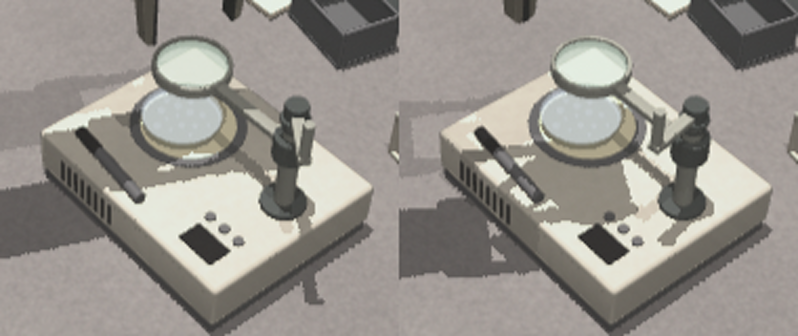

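View pics/wrist7.png

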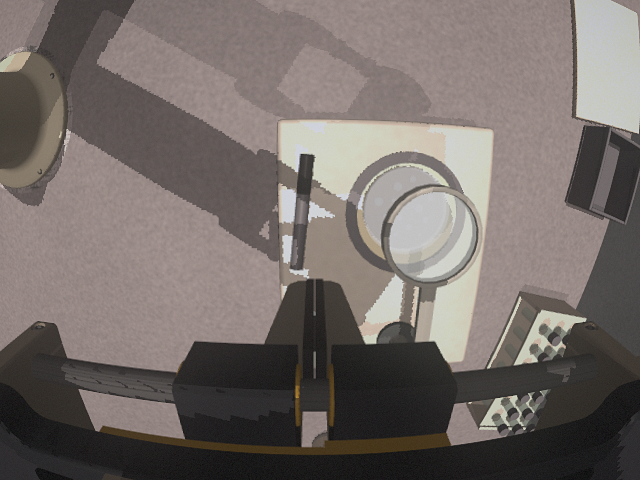

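```bash
python3 - <<'E'
from cell import r
print(r.close_job())
E
```

```text
the job is handed in; nothing more can be done
None
```

The clamp screw is tightened and the magnifier held under the press test. I handed the job in at about 19 s, with the gripper clear of everything.

- **Lever:** I swung it clockwise with the closed fingers. The screw bit about 0.15 rad short of the counter's -x, within the stated range. I then held it at about 11 to 13 N (wrist force) for roughly 2 s, ran the force down and backed off. A wrist picture showed the pin standing free where I left it.
- **Lens:** I pressed the rim along +x with about 5 to 7.5 N for about 3 s. The rim moved elastically by a millimetre or two, and I let go. At the first touch there was also an upward reaction of up to 4.9 N on the tool, so the press was not quite level until I took that out.
- **Last checks:** In the side view the lens, the dish under it and the pen look the same as at the start, by eye. The picture difference showed no change at the bottle and jar.
- **Not confirmed:** At the bench dishes the picture difference was large (128). I put it down to the arm and its shadow and did not check those dishes further. The arm never went near them. Force readings were noisy by about 0.5 to 1 N and were taken only every few rows, so short peaks between readings were not seen.

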